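# Unbolt and draw out the loaded parts tray

## Robot

A 6-joint arm with a two-finger parallel gripper is mounted at the origin on a cart in front of the work surface, level with it; the furniture and walls round the work are solid. World frame = base frame: x ahead of the robot, y to its left, z up, the work surface at z = 0. Lengths are in mm, angles in degrees, forces in N, time in s.
With the tool pointing down it reaches from about 350 to 850 mm from the base axis. Payload 8.1 kg.
Tool frame: the origin (TCP) lies midway between the tips of the shut fingers; the grasp point (between the pads) lies 19 mm behind it (r.pinch_z is the distance from the TCP to the grasp point, in mm); z points along the fingers, y is the line along which they close (so a half turn about z gives the same grasp; the last joint's range is limited). The gripper opens to 85 mm and grips with 20 to 120 N. Pads are 22 mm wide; open, the fingers measure 114 mm over their backs; the gripper's body (76 mm by 85 mm) begins 54 mm behind the grasp point. The pads swing forward as they close: fully open they stand 13 mm farther back than shut.
Start: joints at [61.799, 7.471, 85.268, -0, 87.261, -4.893], TCP at [237.383, 551.049, 231.292] pointing down, gripper open.
Joint ranges: [-169.43, 169.43], [-51.17, 129.36], [1.28, 143.12], [-76.62, 256.62], [0, 156.53], [-152.29, 152.29]. Speed limits (degrees/s): [136.94, 136.94, 159.86, 180, 180, 180].

## Interface

Orientations are given as [roll, pitch, yaw] about the fixed x, y, z axes, in that order (R = Rz(yaw) Ry(pitch) Rx(roll)).
In Python, from bench import sensors, optics, job, r gives the robot as it stands.
- The arm moves only by the tool play_rows, never from a script. Its argument "motion" is a list that holds one entry, the list of rows, each a list of 6 numbers: the shift along the tool's x, y, z in cm, then the turn, a rotation vector about the tool's x, y, z in degrees. In form: [[[x, y, z, ax, ay, az], ...]]. A call has 1 to 5 rows; each row is the pose to reach, as a shift and turn from the pose commanded when the call began, along the tool's axes at that moment; what a row does not reach only later rows make up. A row lasts 1/10 s, in which the tool goes at most 50 mm and 8.59 degrees, less where a joint would pass 70% of its speed; a pose out of reach is approached as far as the arm can. A call with a gripper value outside its range is refused whole. "jaw" is the opening, from 0 (shut) to 1 (fully open), set as the call begins (left out, the last holds). The fingers move at their own pace and stop on an object; "squeeze" is the grip in N (left out, the last holds). Time passes only in rows, so rows that repeat a pose let the fingers close. It gives the time, the measured TCP pose, the force, the opening and the grip force at its end, in the units of the state.
- sensors.sense(): the state, without advancing time (a new reading comes with each control period).
- optics.snapshot(name): name is "side" or "top" or "wrist"; returns a dict with "pixels" (400x640x3 uint8, red, green, blue), "mtx" (3x3 intrinsics, pixels), "R" (3x3) and "t" (3): a world point X has camera coordinates R X + t; the wrist camera has in their place "T_tool_cam" (4x4, takes a point from camera to tool coordinates, whose origin is the TCP and whose axes are the flange's). Camera axes: x right, y down, z forward; pixel columns grow to the right and rows downward; lengths in mm; the calibration is good to about 2 mm. A picture is of the moment at which its call begins: read the wrist's pose just before it. There is no depth.
- job.hand_in(): hands the job in; it is judged then, once.
The state is a dict: "time": time; "joint_pos": joint angles; "qd": joint speeds; "joint_efforts": joint torques, N m; "tool_pos": TCP position; "tcp_rot": TCP orientation; "ft_force": force on the tool from outside, world axes, zero at the start; "wrist_torque": the same for the moment, N m; "finger_gap": finger opening in mm; "grip_force": force on a finger pad.
Only numpy, scipy, OpenCV 4.12 (cv2) and the standard library are available. Lean on these libraries where they do the work, as an engineer would, in place of code of your own. Each camera call takes 0.05 s, during which the arm holds its last target. There are 200 camera calls.

## Task

One of the two small clear-topped tray units has a stick of wood lying in its tray. On that unit push the bolt all the way back by its thumb tab so it no longer bars the tray, then hook a fingertip behind the tray's front lip and draw the tray out to its stop, with the wood still lying in it. Do it all by pushing and hooking: do not pinch the lip or press on its front, do not lift the wood out, leave the empty unit bolted and shut, and do not disturb the loose things round about.

Things in the scene. Friction and masses are not known exactly. Their poses are not given: they have to be found in the camera images.
- loaded_unit: Unit whose tray holds the wood, the one to open: fixed plywood sleeve with clear cover, 120 x 80 x 52 mm high, open at its -x end. Origin: centre of its underside, on the table. +x runs from the open front to the back; the tray is drawn along -x. The cover spans x -60 to 60 mm. A fixed keeper for the bolt stands at x -128 to -108, y -74 to -60 mm, 36 mm high. The units may swap places.
- loaded_tray (a joint): Tray of the loaded unit: 0 shut, 0.100 m fully out at its stop. Moves along the unit's -x; barred by the bolt after 3 mm of play; slides with about 3 N of friction and stays where it is left.
- loaded_tray_lip (a point): On the tray: middle of the top edge of the lip's inner face; shut, in the unit's frame, x -103, y 0, z 42 mm. The lip is the upright end of the grey tray at its front, 66 mm wide, 7 mm thick (outer face x -110, darker; not to be squeezed). Behind it the tray's floor is at z 10 mm, 60 mm wide between sides up to z 28 mm; shut, 43 mm of tray lie open between lip and cover.
- loaded_bolt (a joint): Round steel cross bolt, 10 mm thick, in front of the loaded unit's lip (axis along y at x -118, z 24 mm in the unit's frame): 0 to 0.004 m barring the tray, 0.025 m fully back. Slides back along the unit's -y, clears the tray at 0.014 m, needs about 2 N, stays where it is left.
- loaded_bolt_tab (a point): On the bolt's upright thumb tab: top edge of its +y face, the one to push toward -y. In the unit's frame x -132, y -23 (less the bolt's travel), z 65 mm. The tab spans x -143 to -113, z 27 to 65 mm, 8 mm thick. On its +y side only the bolt's end (4 mm beyond the tab, up to z 29 mm) stands before the lip.
- empty_unit: A like unit, same shape and size (see loaded_unit), with an empty tray; to be left bolted and shut. Origin: centre of its sleeve's underside.
- empty_tray (a joint): Tray of the empty unit: 0 shut (leave it so), 0.100 m fully out.
- empty_tray_lip (a point): The same point on the empty unit's lip.
- empty_bolt (a joint): The same bolt on the empty unit; leave it as it is (0 to 0.004 m, barring the tray).
- empty_bolt_tab (a point): The same point on the empty unit's thumb tab.
- loaded_tray_mid (a point): Point on the loaded tray, moving with it: middle of its floor (top surface, 10 mm above the table). The floor inside measures 154 x 60 mm.
- wood_piece: Plain softwood stick, 34 x 85 x 20 mm (its y is the long way), lying loose in the loaded tray, lengthwise under the clear cover, to be carried out with the tray. Origin: centre of its underside.
- sanding_block: Loose cork sanding block, 66 x 116 x 34 mm, on the table to the left; bystander. Origin: centre of its underside.
- square_block: Loose short softwood block, 61 x 56 x 25 mm, on the table at the far left; bystander. Origin: centre of its underside.
- paint_jar: Loose paint jar, 73 mm across, 133 mm high, standing at the back; bystander. Origin: centre of its underside.

How it is judged (in metres and radians):
On the way, in this order (a step that is already met when the one before it is completed fails the run):
1. the loaded unit's bolt is pushed back while its tray is still shut (value of joint loaded_bolt above 0.02 m and value of joint loaded_tray below 0.01 m), for 0.2 s.
2. the loaded tray is drawn out (value of joint loaded_tray above 0.09 m), for 0.2 s.
At the end, for the whole second after the job is handed in: The loaded unit's bolt is back by at least 19 of its 25 mm, its tray is out by at least 90 of its 100 mm and at rest, the wood lies flat on the tray's floor at rest, and the empty unit's tray (within 10 mm) and bolt (within 12 mm) are still shut (value of joint loaded_bolt above 0.019 m and value of joint loaded_tray above 0.09 m and velocity of joint loaded_tray between -0.01 and 0.01 m/s and horizontal distance between wood_piece and loaded_tray_mid below 0.045 m and height (world z) of wood_piece between 0.005 and 0.02 m and linear speed of wood_piece below 0.02 m/s and value of joint empty_tray below 0.01 m and value of joint empty_bolt below 0.012 m); the robot touches nothing.
It fails at once if the wood is lifted off the tray's floor (height (world z) of wood_piece above 0.035 m).
It fails at once if the front face of the loaded tray's lip is squeezed or pressed by the fingers (pinching the lip) (contact force between the fingers and loaded_tray_c0 above 3 N).
It fails at once if the empty unit is unbolted or drawn out (value of joint empty_bolt above 0.012 m or value of joint empty_tray above 0.01 m).
It fails at once if the sanding block, square block or paint jar is disturbed (moved more than 20 mm) (distance of any of sanding_block, square_block, paint_jar from where it was at the start of the episode above 0.02 m).
It also fails if it takes over 45 s, if anything falls off the work surface, if the arm or the gripper's body presses on something with over 40 N, if the wrist force passes 120 N, or if a joint passes its speed limit or range.

## Working session

There is one attempt and no reset: what is moved stays moved. The work goes in short steps, Python scripts to look and compute and a tool call to move; the robot and the scene stay as the last step left them, time stands still between calls to the robot, and variables do not carry over. Pictures are saved under pics/ and viewed, at most 10 in all, crops included, and the job is handed in when it is done.

Besides the shell and the picture viewer there is one more tool, called after ">>>" by a JSON object that holds its "method" and its "body", one argument or row to a line. play_rows: Moves the arm, as the interface text tells. Its arguments: {"type":"object","properties":{"motion":{"type":"array","items":{"type":"array","items":{"type":"array","items":{"type":"number"}}}},"jaw":{"type":"number"},"squeeze":{"type":"number"}},"required":["motion"]}

```bash
mkdir -p pics; python3 - <<'E'
from bench import sensors, optics, job, r
import cv2, numpy as np, pickle
s=sensors.sense(); print(s)
d={}
for n in ("side","top","wrist"):
    c=optics.snapshot(n); d[n]=c; cv2.imwrite(f"pics/{n}0.png",c["pixels"][:,:,::-1])
    print(n,{k:np.round(v,3).tolist() for k,v in c.items() if k!="pixels"})
pickle.dump(d,open("d0.pkl","wb"))
E
```

```text
{'time': 0.0, 'joint_pos': array([ 6.17995090e+01,  7.51787605e+00,  8.53333993e+01,  1.04202874e-03,
        8.72621051e+01, -4.89602097e+00]), 'qd': array([-0.04317005, -0.07569556,  0.00770323, -0.05675287,  0.08145469,
       -0.01389966]), 'joint_efforts': array([-4.07533971e-04, -5.69402683e+01, -5.00549769e+01, -2.08755609e-04,
        1.49708125e-02,  3.47471564e-05]), 'tool_pos': array([237.09300119, 550.52791847, 230.17611171]), 'tcp_rot': array([-1.79887122e+02, -1.07136999e-02,  1.56695469e+02]), 'ft_force': array([ 0.38339379, -0.55079007, -0.42421351]), 'wrist_torque': array([-0.0362321 ,  0.01277346, -0.03765803]), 'grip_force': 0.0, 'finger_gap': 85.35798499508554}
side {'mtx': [[451.25, 0.0, 319.985], [0.0, 451.25, 204.586], [0.0, 0.0, 1.0]], 'R': [[-0.87, -0.494, -0.004], [-0.242, 0.434, -0.868], [0.43, -0.754, -0.497]], 't': [532.847, 187.972, 1388.128]}
top {'mtx': [[414.576, 0.0, 320.173], [0.0, 414.576, 202.881], [0.0, 0.0, 1.0]], 'R': [[-0.068, -0.998, 0.007], [-0.97, 0.065, -0.235], [0.234, -0.023, -0.972]], 't': [53.721, 600.198, 1118.498]}
wrist {'mtx': [[297.352, 0.0, 322.664], [0.0, 297.352, 200.569], [0.0, 0.0, 1.0]], 'T_tool_cam': [[0.001, -0.959, -0.285, 72.379], [1.0, 0.001, -0.0, 0.072], [0.0, -0.285, 0.959, -142.981], [0.0, 0.0, 0.0, 1.0]]}
```

View pics/top0.png

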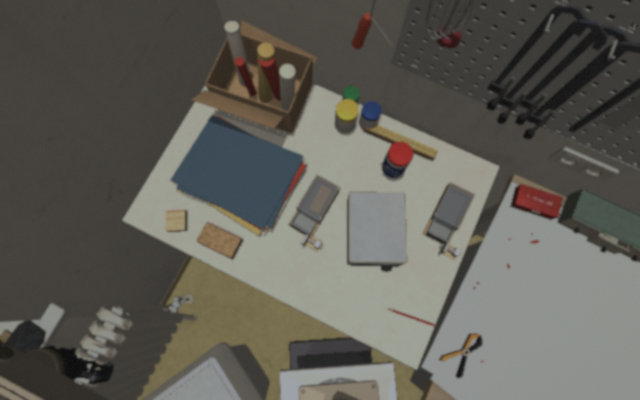

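View pics/side0.png

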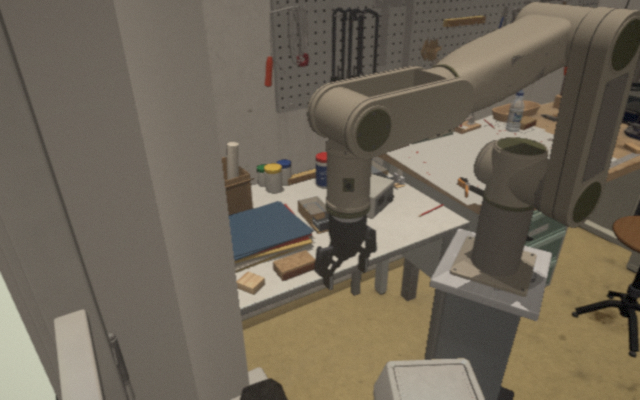

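The top view shows two units: the left one (sleeve ~(320,197), tab ~(315,243)) has brown wood under its cover. The right one (~(450,210)) looks empty. The side view has the arm in front and the left unit partly hidden at (315,210). I'll zoom in on the left unit.

```bash
cat > h.py <<'E'
import numpy as np, cv2, pickle
from scipy.spatial.transform import Rotation as Ro
def ray(c,uv,pose=None):
    K=np.array(c["mtx"]); p=np.linalg.inv(K)@[uv[0],uv[1],1]
    if "R" in c:
        R=np.array(c["R"]);t=np.array(c["t"]); return -R.T@t, R.T@p
    T=wT(c,pose); return T[:3,3],T[:3,:3]@p
def wT(c,pose):
    P=np.eye(4);P[:3,:3]=Ro.from_euler("xyz",pose[1],degrees=True).as_matrix();P[:3,3]=pose[0]
    return P@np.array(c["T_tool_cam"])
def onz(c,uv,z,pose=None):
    o,d=ray(c,uv,pose); return o+d*(z-o[2])/d[2]
def proj(c,X,pose=None):
    if "R" in c: q=np.array(c["R"])@X+c["t"]
    else: q=(np.linalg.inv(wT(c,pose))@np.r_[X,1])[:3]
    u=np.array(c["mtx"])@q; return u[:2]/u[2]
def tri(rs):
    A=np.zeros((3,3));b=np.zeros(3)
    for o,d in rs:
        d=d/np.linalg.norm(d);M=np.eye(3)-np.outer(d,d);A+=M;b+=M@o
    return np.linalg.solve(A,b)
E
python3 - <<'E'
from h import *
d=pickle.load(open("d0.pkl","rb")); c=d["top"]
im=c["pixels"][:,:,::-1]
a=cv2.resize(im[165:260,280:350],None,fx=6,fy=6,interpolation=cv2.INTER_CUBIC)
b=cv2.resize(im[170:265,420:485],None,fx=6,fy=6,interpolation=cv2.INTER_CUBIC)
o=np.hstack([a,b])[:570,:800]; o=np.clip(o.astype(float)*1.5,0,255).astype(np.uint8)
cv2.imwrite("pics/crop1.png",o)
for X in [(0,0,0),(237,551,230)]: print(proj(c,np.array(X,float)))
for uv in [(320,197),(303,225),(315,243),(450,210)]: print(uv,onz(c,uv,50))
E
```

```text
[340.08465311 425.34718111]
[ 94.47853914 358.47818919]
(320, 197) [625.36281733  11.77315275  50.        ]
(303, 225) [545.42512965  66.41715524  50.        ]
(315, 243) [490.98758733  35.29666162  50.        ]
(450, 210) [ 560.97709617 -363.98734136   50.        ]
```

View pics/crop1.png

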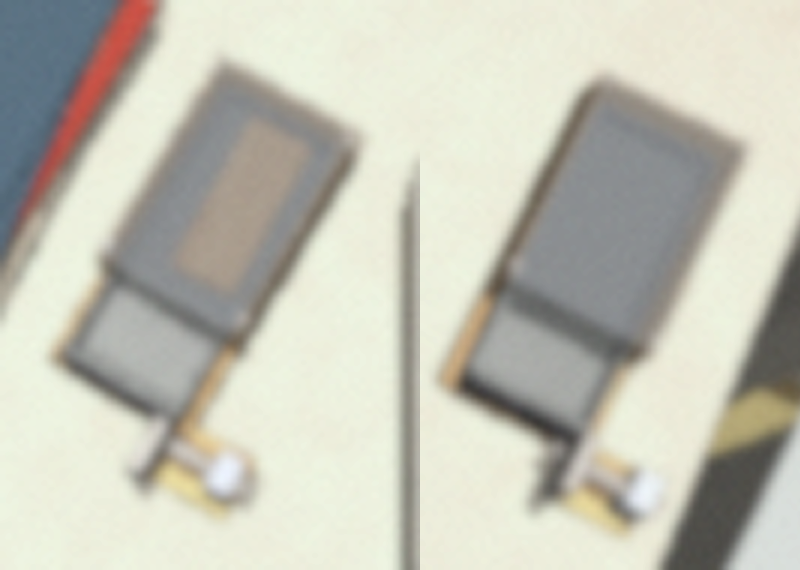

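View pics/wrist0.png

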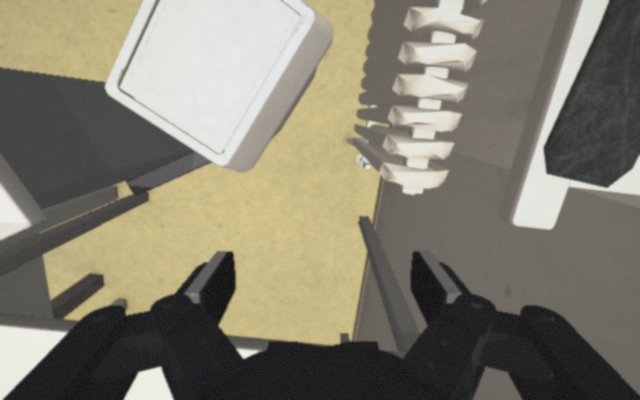

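Wood is visible only under the left unit's cover, in the crop at (240,200), so the left unit is the loaded one. Its cover corners in the crop are (225,65), (357,145), (105,260) and (240,335). Its tab top is at about (160,440). The wrist view shows only floor.

```bash
cat >> h.py <<'E'
def shift(s,tgt,yaw):
    Rt=Ro.from_euler("xyz",s["tcp_rot"],degrees=True); G=Ro.from_euler("xyz",[180,0,yaw],degrees=True)
    v=Rt.inv().apply(np.array(tgt)-s["tool_pos"])/10; rv=(Rt.inv()*G).as_rotvec(degrees=True)
    print("shift cm",np.round(v,2),"turn",np.round(rv,2))
def toW(o,yaw,p): # unit frame to world
    return np.array([o[0],o[1],0])+Ro.from_euler("z",yaw,degrees=True).apply(p)
E
python3 - <<'E'
from h import *
from bench import sensors
d=pickle.load(open("d0.pkl","rb")); c=d["top"]
pts=np.array([(225,65),(357,145),(105,260),(240,335)])/6+[280,165]
P=np.array([onz(c,p,52) for p in pts])[:,:2]; print(P.round(1))
m=np.array([[60,40],[60,-40],[-60,40],[-60,-40]],float)
M,_=cv2.estimateAffinePartial2D(m,P); print(M, np.degrees(np.arctan2(M[1,0],M[0,0])),np.hypot(M[0,0],M[1,0]))
o=M[:,2];yaw=np.degrees(np.arctan2(M[1,0],M[0,0]))
print("tab",toW(o,yaw,[-132,-23,65]),"lip",toW(o,yaw,[-103,0,42]), proj(c,toW(o,yaw,[-132,-23,65])))
print((proj(c,toW(o,yaw,[-132,-23,65]))-[280,165])*6)
shift(sensors.sense(),toW(o,yaw,[-132,25,250]),yaw+180)
E
```

```text
[[690.   14.8]
 [644.8 -47.1]
 [595.3  79.4]
 [554.   16.7]]Traceback (most recent call last):
  File "<stdin>", line 7, in <module>
cv2.error: OpenCV(4.12.0) /io/opencv/modules/calib3d/src/ptsetreg.cpp:1108: error: (-215:Assertion failed) count >= 0 && to.checkVector(2) == count in function 'estimateAffinePartial2D'
```

```bash
python3 - <<'E'
from h import *
from bench import sensors
d=pickle.load(open("d0.pkl","rb")); c=d["top"]
pts=np.array([(225,65),(357,145),(105,260),(240,335)])/6+[280,165]
P=np.array([onz(c,p,52) for p in pts])[:,:2].copy()
m=np.array([[60,40],[60,-40],[-60,40],[-60,-40]],float)
M,_=cv2.estimateAffinePartial2D(m,P); yaw=np.degrees(np.arctan2(M[1,0],M[0,0]))
o=M[:,2]; print(o, yaw,np.hypot(M[0,0],M[1,0]))
print("tab",toW(o,yaw,[-132,-23,65]),"lip",toW(o,yaw,[-103,0,42]))
print((proj(c,toW(o,yaw,[-132,-23,65]))-[280,165])*6)
shift(sensors.sense(),toW(o,yaw,[-132,25,250]),yaw+180)
E
```

```text
[620.99433899  15.95853162] -34.71452986391107 0.942597686254489
tab [499.39216145  72.22495515  65.        ] lip [536.32837517  74.61579519  42.        ]
[130.3539825  451.04714612]
shift cm [-43.96 -28.86  -1.92] turn [-0.09  0.   11.41]
```

>>> {"method": "play_rows", "body": {
  "motion": [
    [[-4.0, -2.6, 0, 0, 0, 2], [-8.0, -5.2, 0, 0, 0, 4], [-12.0, -7.8, 0, 0, 0, 6], [-16.0, -10.4, 0, 0, 0, 8], [-20, -13, 0, 0, 0, 11.4]]
  ],
  "jaw": 0
}}

```text
time: 0.65
tool_pos: [370.1, 350.8, 231.0]
tcp_rot: [-180.0, 0.0, 145.2]
ft_force: [1.2, 0.1, 0.4]
finger_gap: 12.5
grip_force: 0.0
```

```bash
python3 - <<'E'
from h import *
from bench import sensors
s=sensors.sense();print(s["time"],s["tool_pos"],s["tcp_rot"],s["finger_gap"])
shift(s,toW([621,16],-34.7,[-150,25,250]),180-34.7)
E
```

```text
0.65 [370.12443631 350.78604073 231.03718127] [-1.79985494e+02  5.12770369e-05  1.45225666e+02] 12.548683833019949
shift cm [-24.7  -10.71  -1.89] turn [-0.01  0.   -0.07]
```

>>> {"method": "play_rows", "body": {
  "motion": [
    [[-4.5, -2.0, -0.5, 0, 0, 0], [-9, -4, -1, 0, 0, 0], [-13.5, -6, -1.5, 0, 0, 0], [-18, -8, -1.9, 0, 0, 0], [-22.5, -10, -1.9, 0, 0, 0]]
  ]
}}

```text
time: 1.15
tool_pos: [498.6, 140.3, 251.0]
tcp_rot: [179.9, 0.0, 145.3]
ft_force: [1.3, 0.9, -0.4]
finger_gap: -0.0
grip_force: 0.0
```

>>> {"method": "play_rows", "body": {
  "motion": [
    [[-2.2, -0.7, 0, 0, 0, 0], [-2.2, -0.7, 0, 0, 0, 0], [-2.2, -0.7, 0, 0, 0, 0]]
  ]
}}

```text
time: 1.45
tool_pos: [511.5, 123.7, 249.9]
tcp_rot: [-180.0, -0.1, 145.2]
ft_force: [0.2, -0.6, 0.4]
finger_gap: -0.1
grip_force: 0.0
```

```bash
python3 - <<'E'
from h import *
from bench import sensors,optics
s=sensors.sense();c=optics.snapshot("wrist");print(s["time"],s["tool_pos"],s["tcp_rot"],s["finger_gap"],s["ft_force"])
pickle.dump((s,c),open("w1.pkl","wb"));cv2.imwrite("pics/w1.png",c["pixels"][:,:,::-1])
pose=(s["tool_pos"],s["tcp_rot"])
for p in [[-132,-23,65],[-103,0,42],[-60,40,52],[-60,-40,52]]: print(p,proj(c,toW([621,16],-34.7,p),pose))
E
```

```text
1.45 [511.52672311 123.72862571 249.85673248] [-1.79979161e+02 -6.17929855e-02  1.45210488e+02] -0.10056639017731299 [ 0.19140475 -0.6174806   0.37308948]
[-132, -23, 65] [279.70904058 195.94987664]
[-103, 0, 42] [301.69160871 213.38688519]
[-60, 40, 52] [333.70843611 248.39225583]
[-60, -40, 52] [269.9982873  248.39855141]
```

View pics/w1.png

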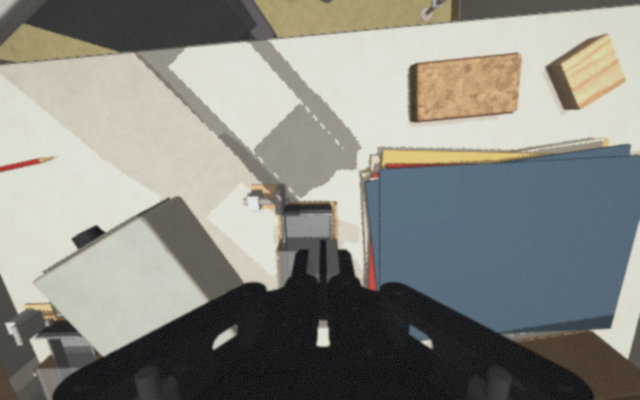

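The wrist view shows the loaded unit in front: knob at (253,200), tab at (277,197), lip near (308,207). This agrees with the estimate to within a few pixels. I'll go lower to get a second view.

```bash
python3 - <<'E'
from h import *
s,c=pickle.load(open("w1.pkl","rb"))
shift(s,toW([621,16],-34.7,[-134,25,140]),180-34.7)
E
```

```text
shift cm [-1.75 -0.12 10.98] turn [-0.02 -0.06 -0.09]
```

>>> {"method": "play_rows", "body": {
  "motion": [
    [[-0.5, 0.3, 4, 0, 0, 0], [-1.1, 0.6, 8, 0, 0, 0], [-1.7, 1, 11, 0, 0, 0], [-1.7, 1, 11, 0, 0, 0], [-1.7, 1, 11, 0, 0, 0]]
  ]
}}

```text
time: 2.0
tool_pos: [530.6, 123.5, 140.6]
tcp_rot: [-180.0, -0.1, 145.4]
ft_force: [-0.2, 0.1, 1.1]
finger_gap: 0.4
grip_force: 0.0
```

```bash
python3 - <<'E'
from h import *
from bench import sensors,optics
s=sensors.sense();c=optics.snapshot("wrist");print(s["time"],s["tool_pos"],s["tcp_rot"],s["ft_force"])
pickle.dump((s,c),open("w2.pkl","wb"))
pose=(s["tool_pos"],s["tcp_rot"])
for p in [[-132,-23,65],[-103,0,42]]: print(p,proj(c,toW([621,16],-34.7,p),pose))
a=c["pixels"][120:320,180:400,::-1]
s1,c1=pickle.load(open("w1.pkl","rb"))
b=c1["pixels"][170:270,240:350,::-1]
f=lambda x,k:cv2.resize(x,None,fx=k,fy=k,interpolation=cv2.INTER_CUBIC)
o=np.hstack([f(a,2),f(b,3.2)[:,:350]][:1]+[np.zeros((400,5,3),np.uint8),cv2.copyMakeBorder(f(b,3.2),0,80,0,0,0)])
o=cv2.convertScaleAbs(o,alpha=1.5); print(o.shape);cv2.imwrite("pics/w2.png",o)
E
```

```text
2.0 [530.559251   123.52413989 140.56087133] [-1.79952458e+02 -6.58735706e-02  1.45384325e+02] [-0.24024976  0.08348987  1.09054018]
[-132, -23, 65] [245.58128133 214.01563318]
[-103, 0, 42] [280.61653243 236.73099924]
(400, 797, 3)
```

View pics/w2.png

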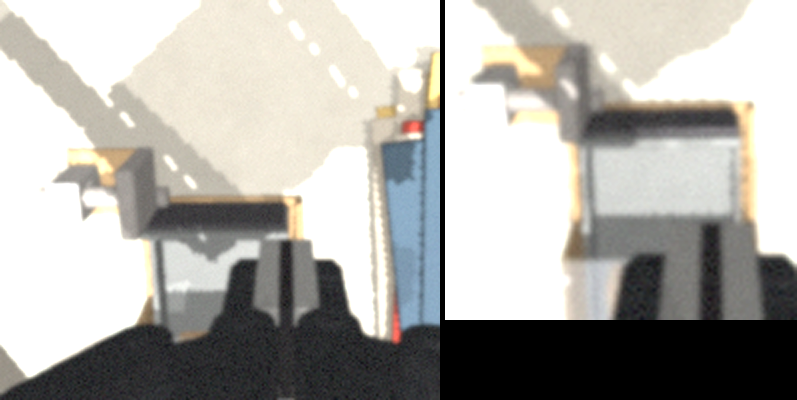

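In the close view (2x crop, offset (180,120)) the tab is at crop x 118–155, y 148–238. The lip's inner edge is at y≈238 and its right end at x≈290. The front is clear. I'll triangulate the lip and tab from the two wrist views, using the edges.

```bash
python3 - <<'E'
from h import *
V=[pickle.load(open(f"w{i}.pkl","rb")) for i in (1,2)]
L=[(lambda u,v:((u-445)/3.2+240,v/3.2+170)),(lambda u,v:(u/2+180,v/2+120))]
inv=[(lambda p:((p[0]-240)*3.2+445,(p[1]-170)*3.2)),(lambda p:((p[0]-180)*2,(p[1]-120)*2))]
for nm,p in dict(tabTf=[-143,-23,65],tabTb=[-113,-23,65],tabTfL=[-143,-31,65],tabTbL=[-113,-31,65],tabBf=[-143,-23,27],tabBb=[-113,-23,27],lipR=[-103,33,42],lipRo=[-110,33,42],lipL=[-103,-33,42],lipBo=[-110,33,5]).items():
    print(nm,[np.round(inv[i](proj(V[i][1],toW([621,16],-34.7,p),(V[i][0]["tool_pos"],V[i][0]["tcp_rot"])))).tolist() for i in (0,1)])
R=lambda i,u,v:ray(V[i][1],L[i](u,v),(V[i][0]["tool_pos"],V[i][0]["tcp_rot"]))
def unit(X): return Ro.from_euler("z",34.7,degrees=True).apply(X-[621,16,0])
print("lip inner R",unit(tri([R(0,740,138),R(1,288,237)])),"tab top back L",unit(tri([R(0,562,140),R(1,121,237)])))
E
```

```text
tabTf [[571.0, 53.0], [129.0, 161.0]]
tabTb [[574.0, 133.0], [135.0, 233.0]]
tabTfL [[548.0, 53.0], [108.0, 161.0]]
tabTbL [[552.0, 133.0], [114.0, 233.0]]
tabBf [[584.0, 30.0], [151.0, 137.0]]
tabBb [[587.0, 103.0], [155.0, 200.0]]
lipR [[727.0, 139.0], [276.0, 234.0]]
lipRo [[727.0, 122.0], [276.0, 219.0]]
lipL [[558.0, 139.0], [126.0, 233.0]]
lipBo [[726.0, 95.0], [277.0, 191.0]]
lip inner R [-109.17678108   37.76121948   59.34826442] tab top back L [-111.75039588  -27.54684276   67.16056688]
```

```bash
python3 - <<'E'
from h import *
from bench import sensors
s=sensors.sense();shift(s,toW([621,16],-34.7,[-133,20,45]),180-34.7);shift(s,toW([621,16],-34.7,[-133,-2,45]),180-34.7)
E
```

```text
shift cm [-0.15 -1.77  9.71] turn [0.07 0.06 0.07]
shift cm [-0.14 -3.97  9.71] turn [0.07 0.06 0.07]
```

>>> {"method": "play_rows", "body": {
  "motion": [
    [[0, -0.4, 3, 0, 0, 0], [-0.1, -1.0, 6, 0, 0, 0], [-0.1, -1.7, 9, 0, 0, 0], [-0.1, -1.7, 9.6, 0, 0, 0], [-0.1, -1.7, 9.6, 0, 0, 0]]
  ]
}}

```text
time: 2.55
tool_pos: [522.9, 108.3, 45.4]
tcp_rot: [180.0, 0.0, 145.3]
ft_force: [-0.9, -0.3, 0.8]
finger_gap: 0.4
grip_force: 0.0
```

>>> {"method": "play_rows", "body": {
  "motion": [
    [[0, -0.4, 0, 0, 0, 0], [0, -0.8, 0, 0, 0, 0], [0, -1.2, 0, 0, 0, 0], [0, -1.6, 0, 0, 0, 0], [0, -2.0, 0, 0, 0, 0]]
  ]
}}

```text
time: 3.05
tool_pos: [511.2, 91.2, 44.7]
tcp_rot: [180.0, 0.0, 145.3]
ft_force: [-0.7, 0.1, -0.1]
finger_gap: -0.2
grip_force: 0.0
```

>>> {"method": "play_rows", "body": {
  "motion": [
    [[0, -0.3, 0, 0, 0, 0], [0, -0.6, 0, 0, 0, 0], [0, -0.9, 0, 0, 0, 0], [0, -1.2, 0, 0, 0, 0], [0, -1.2, 0, 0, 0, 0]]
  ]
}}

```text
time: 3.55
tool_pos: [504.2, 81.4, 44.3]
tcp_rot: [-180.0, 0.0, 145.3]
ft_force: [-0.6, 0.5, -0.2]
finger_gap: 0.2
grip_force: 0.1
```

>>> {"method": "play_rows", "body": {
  "motion": [
    [[0, -0.2, 0, 0, 0, 0], [0, -0.4, 0, 0, 0, 0], [0, -0.6, 0, 0, 0, 0], [0, -0.8, 0, 0, 0, 0], [0, -0.8, 0, 0, 0, 0]]
  ]
}}

```text
time: 4.05
tool_pos: [499.7, 74.8, 44.3]
tcp_rot: [-180.0, 0.0, 145.3]
ft_force: [1.4, 0.6, 0.1]
finger_gap: -0.3
grip_force: 0.3
```

>>> {"method": "play_rows", "body": {
  "motion": [
    [[0, -0.2, 0, 0, 0, 0], [0, -0.4, 0, 0, 0, 0], [0, -0.6, 0, 0, 0, 0], [0, -0.8, 0, 0, 0, 0], [0, -0.8, 0, 0, 0, 0]]
  ]
}}

```text
time: 4.55
tool_pos: [495.1, 68.1, 44.3]
tcp_rot: [-180.0, 0.0, 145.3]
ft_force: [0.4, 0.0, -0.3]
finger_gap: 0.3
grip_force: 0.3
```

```bash
python3 - <<'E'
from h import *
from bench import sensors,optics
s=sensors.sense();c=optics.snapshot("wrist");print(s["time"],s["ft_force"],s["wrist_torque"])
pickle.dump((s,c),open("w3.pkl","wb"))
print(Ro.from_euler("z",34.7,degrees=True).apply(s["tool_pos"]-[621,16,0]))
cv2.imwrite("pics/w3.png",cv2.convertScaleAbs(cv2.resize(c["pixels"][80:360,120:480,::-1],None,fx=2,fy=2),alpha=1.5))
E
```

```text
4.55 [ 0.39168878  0.02165534 -0.34802745] [ 0.0245931  -0.11564113  0.05372085]
[-133.20941956  -28.81294845   44.31911536]
```

View pics/w3.png

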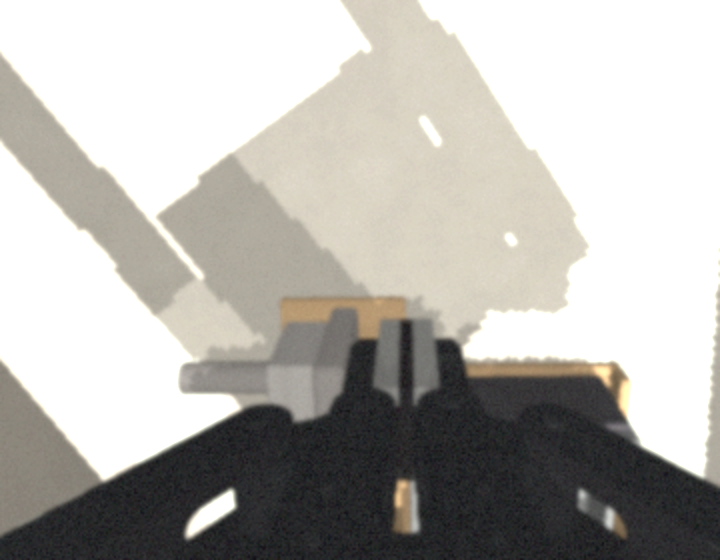

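The tab (~(325,360)) sits against the finger's back, and the bolt's end now sticks out past the keeper, so it is moving. I'll keep pushing to its stop.

>>> {"method": "play_rows", "body": {
  "motion": [
    [[0, -0.2, 0, 0, 0, 0], [0, -0.4, 0, 0, 0, 0], [0, -0.4, 0, 0, 0, 0]]
  ]
}}

```text
time: 4.9
tool_pos: [494.5, 67.2, 44.6]
tcp_rot: [179.7, 0.1, 145.3]
ft_force: [10.1, 12.4, -7.6]
finger_gap: 0.2
grip_force: 7.8
```

>>> {"method": "play_rows", "body": {
  "motion": [
    [[0, -0.2, 0, 0, 0, 0], [0, -0.3, 0, 0, 0, 0], [0, -0.3, 0, 0, 0, 0]]
  ]
}}

```text
time: 5.2
tool_pos: [494.2, 66.6, 44.9]
tcp_rot: [179.4, 0.1, 145.3]
ft_force: [18.2, 22.9, -14.4]
finger_gap: 0.0
grip_force: 14.2
```

The stop is reached: about 29 N with no further travel. Backing off and rising.

>>> {"method": "play_rows", "body": {
  "motion": [
    [[0, 1, 0, 0, 0, 0], [0, 3, 0, 0, 0, 0], [0, 4, -3, 0, 0, 0], [0, 4, -7, 0, 0, 0], [0, 4, -7, 0, 0, 0]]
  ]
}}

```text
time: 5.7
tool_pos: [517.7, 96.1, 120.2]
tcp_rot: [179.7, 0.4, 145.3]
ft_force: [1.4, 0.4, -0.0]
finger_gap: -0.1
grip_force: 0.0
```

```bash
python3 - <<'E'
from h import *
from bench import sensors,optics
s=sensors.sense();c=optics.snapshot("wrist");pose=(s["tool_pos"],s["tcp_rot"])
pickle.dump((s,c),open("w4.pkl","wb"))
print(s["time"],Ro.from_euler("z",34.7,degrees=True).apply(s["tool_pos"]-[621,16,0]),s["ft_force"])
f=lambda p:(proj(c,toW([621,16],-34.7,p),pose)-[120,80])*2
for p in [[-102,37,42],[-102,-29,42],[-131,-44,65]]:print(p,f(p).round())
shift(s,toW([621,16],-34.7,[-82,4,110]),180-34.7);shift(s,toW([621,16],-34.7,[-82,4,20]),180-34.7)
cv2.imwrite("pics/w4.png",cv2.convertScaleAbs(cv2.resize(c["pixels"][80:360,120:480,::-1],None,fx=2,fy=2),alpha=1.5))
E
```

```text
5.7 [-130.54575975    7.03054978  120.17228358] [ 1.38793926  0.42302217 -0.01171024]
[-102, 37, 42] [478. 323.]
[-102, -29, 42] [315. 323.]
[-131, -44, 65] [260. 275.]
shift cm [-4.85 -0.31  1.05] turn [0.29 0.38 0.03]
shift cm [-4.79 -0.36 10.05] turn [0.29 0.38 0.03]
```

View pics/w4.png

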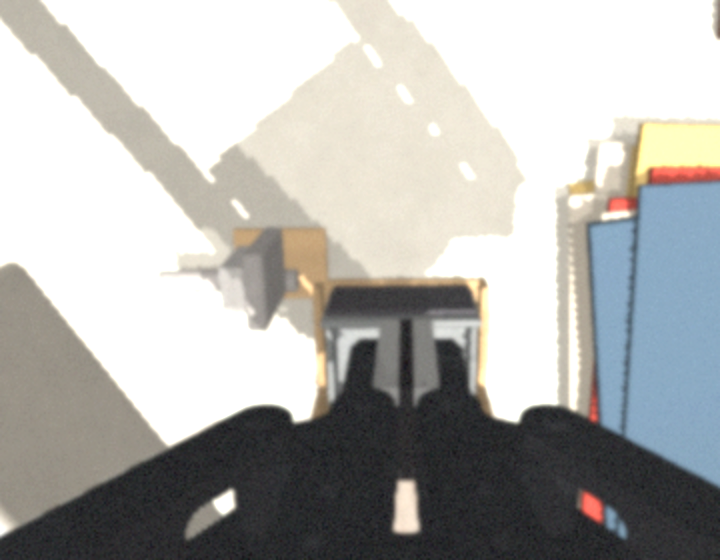

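The bolt tab (~(265,275)) is clear of the tray. The lip's inner edge is at y≈322, x 322–480, as predicted. Next I'll lower a fingertip behind the lip.

>>> {"method": "play_rows", "body": {
  "motion": [
    [[-2.4, -0.1, 0, 0.3, 0.4, 0], [-4.8, -0.2, 1, 0.3, 0.4, 0], [-4.8, -0.2, 1, 0.3, 0.4, 0], [-4.8, -0.2, 2.5, 0.3, 0.4, 0], [-4.8, -0.2, 5, 0.3, 0.4, 0]]
  ]
}}

```text
time: 6.25
tool_pos: [552.8, 66.9, 64.3]
tcp_rot: [-179.8, -0.3, 145.3]
ft_force: [0.7, -0.3, -0.4]
finger_gap: 0.2
grip_force: 0.0
```

>>> {"method": "play_rows", "body": {
  "motion": [
    [[0, 0, 1.2, 0, 0, 0], [0, 0, 2.4, 0, 0, 0], [0, 0, 3.6, 0, 0, 0], [0, 0, 4.8, 0, 0, 0], [0, 0, 4.8, 0, 0, 0]]
  ]
}}

```text
time: 6.75
tool_pos: [550.5, 66.6, 14.3]
tcp_rot: [-179.6, -0.5, 145.3]
ft_force: [0.1, 0.4, -0.6]
finger_gap: -0.1
grip_force: 0.0
```

>>> {"method": "play_rows", "body": {
  "motion": [
    [[0.3, 0, 0, 0, 0, 0], [0.6, 0, 0, 0, 0, 0], [0.9, 0, 0, 0, 0, 0], [1.2, 0, 0, 0, 0, 0], [1.5, 0, 0, 0, 0, 0]]
  ]
}}

```text
time: 7.25
tool_pos: [540.1, 75.2, 17.2]
tcp_rot: [-179.7, -0.3, 145.3]
ft_force: [2.3, -2.6, 0.7]
finger_gap: -0.0
grip_force: 1.6
```

Contact at about 3 N, so the tray is sliding. Drawing it out smoothly.

>>> {"method": "play_rows", "body": {
  "motion": [
    [[0.4, 0, -0.1, 0, 0, 0], [0.8, 0, -0.2, 0, 0, 0], [1.3, 0, -0.2, 0, 0, 0], [1.8, 0, -0.2, 0, 0, 0], [2.3, 0, -0.2, 0, 0, 0]]
  ]
}}

```text
time: 7.75
tool_pos: [520.3, 88.4, 18.6]
tcp_rot: [-179.7, -0.4, 145.3]
ft_force: [2.4, -2.0, 0.2]
finger_gap: 0.2
grip_force: 1.6
```

>>> {"method": "play_rows", "body": {
  "motion": [
    [[0.5, 0, 0, 0, 0, 0], [1.0, 0, 0, 0, 0, 0], [1.5, 0, 0, 0, 0, 0], [2.0, 0, 0, 0, 0, 0], [2.5, 0, 0, 0, 0, 0]]
  ]
}}

```text
time: 8.25
tool_pos: [499.6, 102.6, 18.6]
tcp_rot: [-179.7, -0.4, 145.3]
ft_force: [1.5, -3.0, -1.0]
finger_gap: -0.2
grip_force: 1.6
```

>>> {"method": "play_rows", "body": {
  "motion": [
    [[0.5, 0, 0, 0, 0, 0], [1.0, 0, 0, 0, 0, 0], [1.5, 0, 0, 0, 0, 0], [2.0, 0, 0, 0, 0, 0], [2.5, 0, 0, 0, 0, 0]]
  ]
}}

```text
time: 8.75
tool_pos: [479.1, 116.9, 18.8]
tcp_rot: [-179.7, -0.4, 145.3]
ft_force: [0.7, -2.6, -0.7]
finger_gap: 0.3
grip_force: 1.6
```

>>> {"method": "play_rows", "body": {
  "motion": [
    [[0.4, 0, 0, 0, 0, 0], [0.8, 0, 0, 0, 0, 0], [1.1, 0, 0, 0, 0, 0], [1.4, 0, 0, 0, 0, 0], [1.7, 0, 0, 0, 0, 0]]
  ]
}}

```text
time: 9.25
tool_pos: [467.1, 125.5, 19.3]
tcp_rot: [-179.7, -0.2, 145.3]
ft_force: [17.0, -14.5, -16.0]
finger_gap: -0.1
grip_force: 11.5
```

>>> {"method": "play_rows", "body": {
  "motion": [
    [[0.2, 0, 0, 0, 0, 0], [0.4, 0, 0, 0, 0, 0], [0.6, 0, 0, 0, 0, 0], [0.8, 0, 0, 0, 0, 0], [0.8, 0, 0, 0, 0, 0]]
  ]
}}

```text
time: 9.75
tool_pos: [467.1, 125.9, 20.4]
tcp_rot: [-179.9, 0.6, 145.3]
ft_force: [40.1, -30.0, -31.8]
finger_gap: 0.1
grip_force: 25.4
```

>>> {"method": "play_rows", "body": {
  "motion": [
    [[0.2, 0, 0, 0, 0, 0], [0.4, 0, 0, 0, 0, 0], [0.4, 0, 0, 0, 0, 0]]
  ]
}}

```text
time: 10.05
tool_pos: [467.0, 126.1, 21.1]
tcp_rot: [-180.0, 1.0, 145.2]
ft_force: [55.7, -42.5, -42.9]
finger_gap: -0.3
grip_force: 34.6
```

At the stop. Unhooking and lifting clear, then checking.

>>> {"method": "play_rows", "body": {
  "motion": [
    [[-0.8, 0, 0, 0, 0, 0], [-1.6, 0, 0, 0, 0, 0], [-2.0, 0, 0, 0, 0, 0], [-2.0, 0, 0, 0, 0, 0], [-2.0, 0, -1.5, 0, 0, 0]]
  ]
}}

```text
time: 10.55
tool_pos: [469.7, 122.1, 31.9]
tcp_rot: [-179.5, -0.6, 145.3]
ft_force: [-0.4, 0.2, -0.3]
finger_gap: 0.2
grip_force: 0.0
```

>>> {"method": "play_rows", "body": {
  "motion": [
    [[0, 0, -3, 0, 0, 0], [0, 0, -7, 0, 0, 0], [0, 0, -11, 0, 0, 0], [0, 0, -15, 0, 0, 0], [0, 0, -15, 0, 0, 0]]
  ]
}}

```text
time: 11.05
tool_pos: [476.6, 123.3, 190.7]
tcp_rot: [179.9, -0.0, 145.4]
ft_force: [0.5, 0.4, 0.1]
finger_gap: -0.2
grip_force: 0.0
```

```bash
python3 - <<'E'
from h import *
from bench import sensors,optics
s=sensors.sense();c=optics.snapshot("wrist");t=optics.snapshot("top");pose=(s["tool_pos"],s["tcp_rot"])
print(s["time"],s["tool_pos"],s["ft_force"])
for p in [[-202,37,42],[-202,-29,42],[-131,-44,65]]:print(p,proj(c,toW([621,16],-34.7,p),pose).round(),((proj(t,toW([621,16],-34.7,p))-[270,160])*4).round())
a=cv2.resize(t["pixels"][160:290,270:370],None,fx=4,fy=4)
b=cv2.copyMakeBorder(c["pixels"][:,120:500],0,120,0,0,0)
cv2.imwrite("pics/end.png",cv2.convertScaleAbs(np.hstack([a,b])[:,:,::-1],alpha=1.4))
E
```

```text
11.05 [476.64712488 123.27261559 190.68783594] [0.49439709 0.40309294 0.08103581]
[-202, 37, 42] [354. 165.] [  5. 366.]
[-202, -29, 42] [287. 165.] [ 84. 414.]
[-131, -44, 65] [271. 241.] [153. 335.]
```

View pics/end.png

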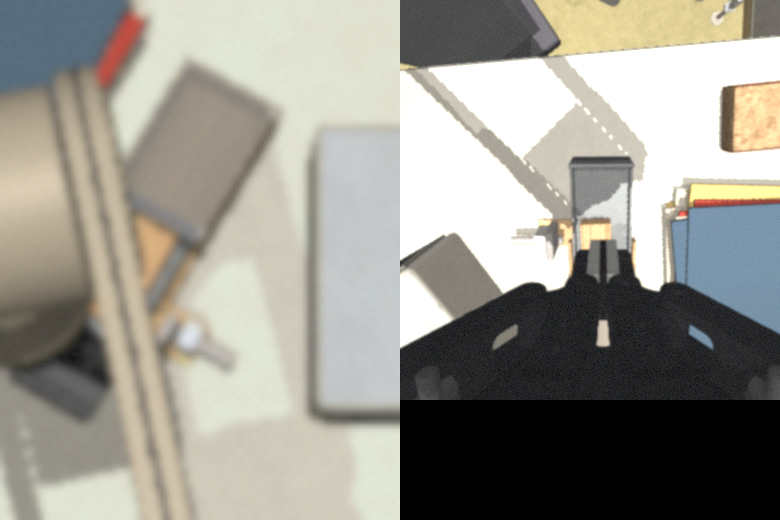

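The tray is out: the lip is at the predicted wrist pixels, about (600,160) in the picture. The wood lies in it at (597,235), and the bolt is back. Handing in.

```bash
python3 -c "
from bench import job
print(job.hand_in())"
```

```text
the job is handed in; nothing more can be done
None
```

The loaded unit's bolt is pushed fully back and its tray drawn out to the stop with the wood still lying in it. The job was handed in at about 11 s, with no verdict returned, and the arm went nowhere near the empty unit or the loose things.

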